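Open the glue press and push the finished candle base out

TASK

The glued wooden candle base on the board is ready: push the counterweighted press arm (the one with the red handle) up past its balance point, so that it stays raised against its stop by itself. Then, with the arm up, push the candle base along its guide channel, without lifting it, all the way to the end stop over the green patch. Leave the mug, the wire spool and the jar where they stand, and finish clear of everything.

Things in the scene. Friction and masses are not known exactly. Their poses are not given: they have to be found in the camera images.
- press: Fixed plywood board of the glue press, 280 x 335 x 12 mm (top at z 12). Origin: on the table, under the press foot, on the guide channel's centre line. x: from the robot's side to the hinge; y: along the channel to the end stop; z up. Board spans x -100..180, y -152..182 mm. Blue hinge cheeks: x 95..161, y within +-40, up to 167 mm high.
- channel_end (a point): Point on the board's top (z 12 mm) at the foot of the dark steel end stop (24 mm high), at board x 0, y +162 mm. The channel runs along board y between two aluminium rails 8 mm high, 98 mm apart inside, its -y end open. The green patch before the stop (y 70..160 mm) is where the candle base must lie.
- press_hinge (a point): Centre of the arm's hinge line, fixed at x 120, y 0, z 105 mm of the board frame; the line runs along the board's y axis.
- press_arm (a joint): Press arm angle (rad). About 0: down, rubber foot on the candle base. Grows as the handle goes up and over towards board +x; 1.92: fully raised, leaning back on its stop. About 0.65 kg with its counterweight; pushing the handle takes a few N. Let go below its balance point (about 0.9) it falls shut; past it, it goes on by itself, damped, to the stop and stays there.
- press_handle (a point): Centre of the arm's red crossbar: 18 mm thick, 118 mm long, along board y, on a 14 mm stem rising from the arm. Arm down: at x -30, y 0, z 185 mm of the board frame (150 mm before the hinge line, 80 mm above it); it moves on a circle of 170 mm about the hinge, up to 275 mm high. The arm behind it is 20 mm wide. When raised, no part of the arm is at x under 70 mm.
- block_center (a point): Wooden candle base, loose, about 0.16 kg: a disc 90 mm wide, 20 mm thick, with a paler disc 50 mm wide, 12 mm thick glued on its top. This point: on its axis, 10 mm above its underside. It stands on the board in the channel, at first under the press foot (y about 0); against the end stop its centre is at board y +117 mm.
- mug: Blue mug, 76 mm across, 85 mm high, origin at the centre of its underside. A bystander, to stay where it is.
- spool: Copper-coloured wire spool standing on end, 60 mm across, 48 mm high, origin at the centre of its underside. A bystander.
- jar: Red jar with a wooden cap, 60 mm across, 75 mm high, origin at the centre of its underside. A bystander.
Things that resemble listed ones, but are neither listed nor needed, are in the scene too. There is more than one size of the part that bears block_center; the job needs the largest.

How it is judged:
By the outcome, as a careful person would: the job done as asked, in the order asked, and still so for the second after the job is handed in, with the robot touching nothing.
It also fails if it takes over 50 s, if anything falls off the work surface, if the arm or the gripper's body presses on something with over 40 N, if the wrist force passes 120 N, or if a joint passes its speed limit or range.

ROBOT

A 6-joint arm with a two-finger parallel gripper is mounted at the origin on the work surface. World frame = base frame: x ahead of the robot, y to its left, z up, the work surface at z = 0. Lengths are in m, angles in rad, forces in N, time in s.
With the tool pointing down it reaches from about 0.35 to 0.85 m from the base axis. Payload 8.1 kg.
Tool frame: the origin (TCP) lies at the very end of the fingers, on their centre line; the grasp point (between the pads) lies 19 mm behind it; z points along the fingers, y is the direction in which the jaws open and shut (so a half turn about z gives the same grasp; the last joint's range is limited). The gripper opens to 93 mm and grips with 3 to 60 N. Pads are 15 mm wide; open, the fingers measure 128 mm over their backs; the gripper's body (75 mm by 188 mm) begins 65 mm behind the grasp point.
Start: joints at [1.083, 0.13, 1.488, -0, 1.523, -0.085], TCP at [0.235, 0.552, 0.219] pointing down, gripper open.
Joint ranges: [-2.96, 2.96], [-0.89, 2.26], [0.02, 2.5], [-1.34, 4.48], [0, 2.73], [-2.66, 2.66]. Speed limits (rad/s): [2.39, 2.39, 2.79, 3.14, 3.14, 3.14].

INTERFACE

Orientations are given as a unit quaternion [x, y, z, w].
In Python, from cell import ctrl gives the robot as it stands.
- The arm moves only by the shell command python3 -m creep 'ROWS'. ROWS is a JSON object of lists of equal length, an entry for each row: "gripper": the closure, from 0 (fully open) to 1 (shut); "linear": the shift along the tool's x, y, z normalised to -1 to 1, where 1 is 40 cm, a list of three; "delta_rot": the turn, a rotation vector about the tool's x, y, z normalised to -1 to 1, where 1 is 60 degrees, a list of three. In form: {"gripper": [gripper, ...], "linear": [[tx, ty, tz], ...], "delta_rot": [[rx, ry, rz], ...]}. A call has 1 to 5 rows; each row shifts and turns the commanded pose from where the row before left it, along the tool's axes as they then stand; what a row does not reach is not made up. A row lasts 1/8 s, in which the tool goes at most 62.5 mm and 10.7 degrees, less where a joint would pass 70% of its speed; a pose out of reach is approached as far as the arm can. A call with a number of a shift or a turn outside -1 to 1 is refused whole. A call with a gripper value outside its range is refused whole. The fingers move at their own pace and stop on an object; the grip force is fixed at half the most. Time passes only in rows, so rows that do not move let the fingers close. It gives the time, the measured TCP pose, the force and the opening at its end, in the units of the state.
- ctrl.read_state(): the state, without advancing time (a new reading comes with each control period).
- ctrl.capture(name): name is "scene" or "side" or "wrist"; returns the picture (420x560x3 uint8, blue, green, red); there is no depth.
- ctrl.calibration(name): a dict with "mtx" (3x3 intrinsics, pixels), "T" (4x4, takes a point from camera to world coordinates). Camera axes: x right, y down, z forward; pixel columns grow to the right and rows downward; lengths in m; the calibration is good to about 2 mm. A picture is of the moment at which its call begins: read the wrist's pose just before it. calibration takes no time and is no camera call; for the wrist camera it gives the pose at the moment of the call.
- ctrl.finish_job(): hands the job in, once; it reports no verdict.
The state is a dict: "t": time; "joint_pos": joint angles; "qd": joint speeds; "joint_torque": joint torques, N m; "eef_pos": TCP position; "eef_rot": TCP orientation; "wrist_force": force on the tool from outside, world axes, zero at the start; "moment": the same for the moment, N m; "width": finger opening in m.
Only numpy, scipy, OpenCV 4.12 (cv2) and the standard library are available. Lean on these libraries where they do the work, as an engineer would, in place of code of your own. Each camera call takes 0.05 s, during which the arm holds its last target.

## Working session

There is one attempt and no reset: what is moved stays moved. The work goes in short steps, Python scripts to look and compute and a shell command to move; the robot and the scene stay as the last step left them, time stands still between calls to the robot, and variables do not carry over. Pictures are saved under pics/ and viewed, and the job is handed in when it is done.

```bash
mkdir -p pics; ls; python3 - <<'E'
from cell import ctrl
import cv2,numpy as np
for n in ["scene","side","wrist"]:
    c=ctrl.calibration(n);print(n,np.round(c["mtx"],1).tolist(),np.round(c["T"],3).tolist())
    cv2.imwrite(f"pics/{n}0.png",ctrl.capture(n))
s=ctrl.read_state();print({k:np.round(v,3).tolist() for k,v in s.items()})
E
```

```text
pics
scene [[417.1, 0.0, 283.6], [0.0, 417.1, 209.3], [0.0, 0.0, 1.0]] [[0.668, 0.627, -0.402, 0.88], [0.744, -0.563, 0.358, -0.286], [-0.002, -0.538, -0.843, 0.865], [0.0, 0.0, 0.0, 1.0]]
side [[432.6, 0.0, 283.0], [0.0, 432.6, 208.9], [0.0, 0.0, 1.0]] [[0.872, -0.381, 0.307, 0.227], [-0.49, -0.678, 0.548, -0.488], [-0.0, -0.628, -0.778, 0.83], [0.0, 0.0, 0.0, 1.0]]
wrist [[375.2, 0.0, 274.2], [0.0, 375.2, 206.7], [0.0, 0.0, 1.0]] [[0.392, 0.893, 0.223, 0.174], [0.92, -0.38, -0.097, 0.579], [-0.002, 0.243, -0.97, 0.383], [0.0, 0.0, 0.0, 1.0]]
{'t': 0.15, 'joint_pos': [1.083, 0.131, 1.489, 0.0, 1.523, -0.085], 'qd': [-0.001, -0.003, -0.003, 0.002, 0.003, 0.0], 'joint_torque': [-0.0, -56.048, -49.233, 0.077, 0.031, -0.0], 'eef_pos': [0.235, 0.552, 0.218], 'eef_rot': [0.2, 0.98, -0.001, -0.0], 'wrist_force': [0.25, -0.302, -0.553], 'moment': [0.012, -0.036, -0.025], 'width': 0.093}
```

View pics/scene0.png

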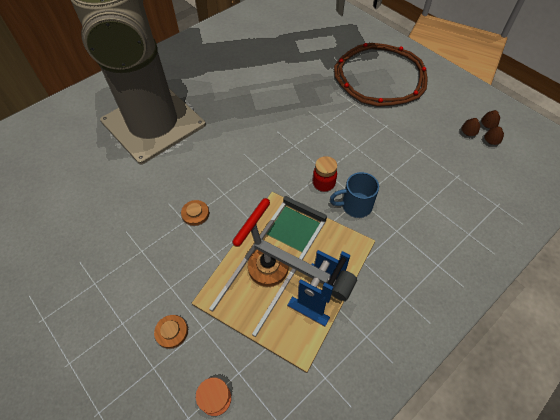

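View pics/side0.png

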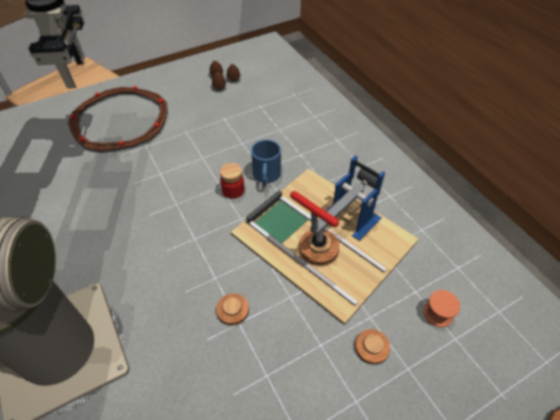

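View pics/wrist0.png

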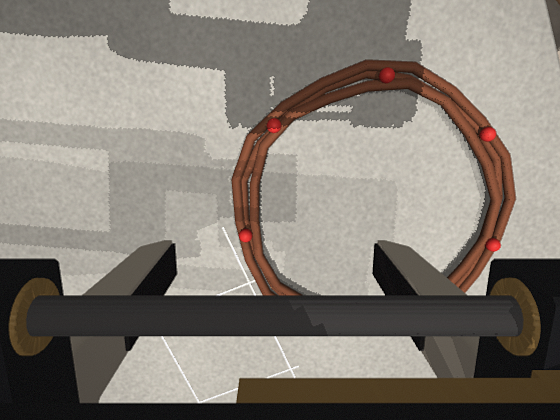

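The candle base meant is the disc under the foot on the board: scene (268,266), side (319,247). The two smaller discs at scene (195,211) and (170,331) lie off the board, so they are lookalikes. Next I measure the board pose and confirm this in a crop.

```bash
cat > h.py <<'E'
from cell import ctrl
import cv2,numpy as np
def ray(n,uv,z,c=None):
    c=c or ctrl.calibration(n);T=np.array(c["T"]);K=np.array(c["mtx"])
    d=T[:3,:3]@np.linalg.solve(K,[uv[0],uv[1],1.]);o=T[:3,3]
    return o+d*(z-o[2])/d[2]
def proj(n,p):
    c=ctrl.calibration(n);T=np.array(c["T"]);K=np.array(c["mtx"])
    q=K@(T[:3,:3].T@(np.array(p)-T[:3,3]));return q[:2]/q[2]
E
python3 - <<'E'
from h import *
for n in ["scene","side"]:
    im=cv2.imread(f"pics/{n}0.png");hsv=cv2.cvtColor(im,cv2.COLOR_BGR2HSV)
    m=cv2.inRange(hsv,(12,60,110),(28,200,255))
    m=cv2.morphologyEx(m,cv2.MORPH_CLOSE,np.ones((5,5)))
    cs,_=cv2.findContours(m,0,2)
    cs=[c for c in cs if cv2.contourArea(c)>300 and 190<c[:,0,0].mean()<420 and c[:,0,1].mean()>150]
    h=cv2.convexHull(np.vstack(cs));W=np.array([ray(n,p[0],.012)[:2] for p in h],np.float32)
    r=cv2.minAreaRect(W);print(n,len(h),r,cv2.boxPoints(r).round(4).tolist())
    x0,y0=(185,180) if n=="scene" else (225,140)
    cv2.imwrite(f"pics/{n}crop.png",cv2.resize(im[y0:y0+195,x0:x0+200],None,fx=3,fy=3,interpolation=2))
E
```

```text
scene 21 ((0.5192179679870605, -0.0508640855550766), (0.44525617361068726, 0.3350487947463989), 18.16640853881836) [[0.2554999887943268, 0.03889999911189079], [0.35989999771118164, -0.2793999910354614], [0.7829999923706055, -0.14059999585151672], [0.6784999966621399, 0.1776999980211258]]
side 21 ((0.5603140592575073, -0.0537169873714447), (0.46466341614723206, 0.40636393427848816), 39.04531478881836) [[0.25189998745918274, -0.04230000078678131], [0.5078999996185303, -0.3578999936580658], [0.8687000274658203, -0.06520000100135803], [0.6128000020980835, 0.25040000677108765]]
```

View pics/scenecrop.png

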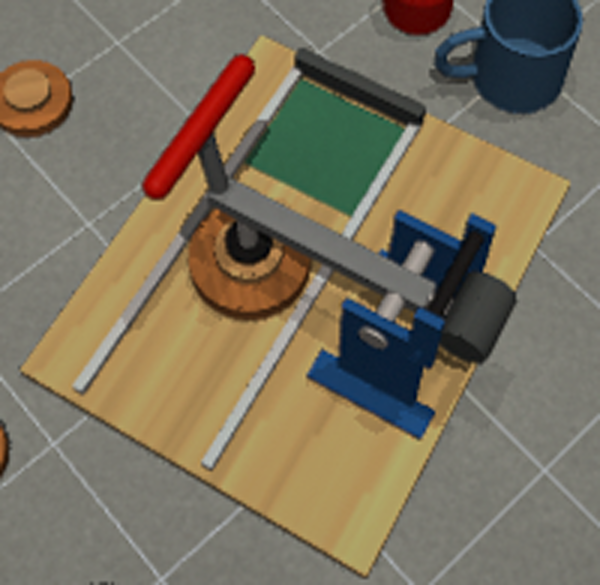

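View pics/sidecrop.png

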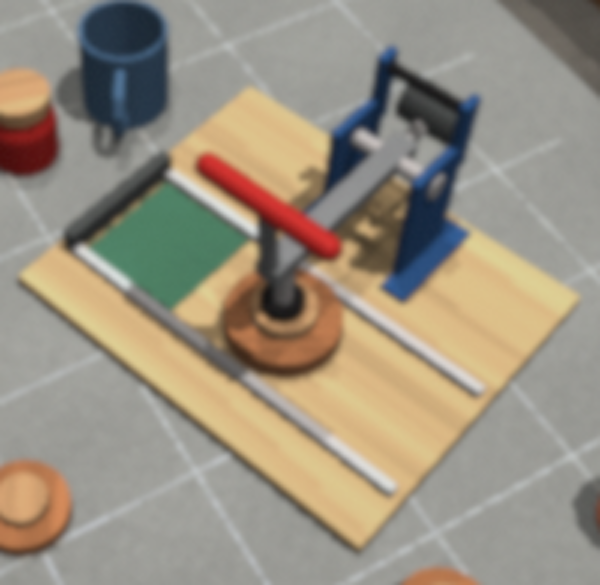

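The crops confirm it: the large two-tier disc stands between the rails under the foot, and the green patch and dark stop are at the +y end. Now I fit the board frame from the corners I read off.

```bash
cat >> h.py <<'E'
def fit(B,W):
    B=np.array(B);W=np.array(W);b=B.mean(0);w=W.mean(0);H=(B-b).T@(W-w)
    a=np.arctan2(H[0,1]-H[1,0],H[0,0]+H[1,1]);R=np.array([[np.cos(a),-np.sin(a)],[np.sin(a),np.cos(a)]])
    return a,w-R@b,R
E
python3 - <<'E'
from h import *
B=[(-.1,-.152),(.18,-.152),(.18,.182),(-.1,.182)]
S={"scene":[(22,370),(365,577),(570,184),(263,37)],"side":[(357,548),(578,298),(250,88),(20,278)]}
off={"scene":(185,180),"side":(225,140)}
AB=[];AW=[]
for n in S:
    W=[ray(n,(p[0]/3+off[n][0],p[1]/3+off[n][1]),.012)[:2] for p in S[n]]
    a,o,R=fit(B,W);print(n,a,o,np.round((R@np.array(B).T).T+o-W,4).tolist());AB+=B;AW+=W
a,o,R=fit(AB,AW);print("both",a,o)
f=lambda x,y,z:np.r_[R@[x,y]+o,z]
for nm,p in dict(handle=(-.03,0,.185),hL=(-.03,.059,.185),hR=(-.03,-.059,.185),block=(0,0,.044),stop=(0,.162,.036),hinge=(.12,0,.105)).items():
    w=f(*p);print(nm,w.round(3),[((proj(n,w)-off[n])*3).round(0).tolist() for n in S])
np.savez("board.npz",a=a,o=o,R=R)
# bystanders
for n,uv in (("scene",(326,185)),("scene",(358,205)),("scene",(213,396)),("scene",(195,211)),("scene",(170,331))):
    w=ray(n,uv,.02);print(uv,w.round(3),"board",(R.T@(w[:2]-o)).round(3))
E
```

```text
scene 0.31376550661508346 [ 0.56724672 -0.05239326] [[-0.0015, -0.0019], [0.002, -0.0001], [0.0018, 0.0016], [-0.0023, 0.0004]]
side 0.3165672213331573 [ 0.56025968 -0.05440608] [[-0.0007, -0.003], [0.0024, -0.0012], [0.001, 0.002], [-0.0027, 0.0022]]
both 0.31516384079162657 [ 0.5637531  -0.05339961]
handle [ 0.535 -0.063  0.185] [[197.0, 125.0], [269.0, 206.0]]
hL [ 0.517 -0.007  0.185] [[245.0, 58.0], [201.0, 159.0]]
hR [ 0.554 -0.119  0.185] [[145.0, 197.0], [342.0, 256.0]]
block [ 0.564 -0.053  0.044] [[245.0, 243.0], [285.0, 303.0]]
stop [0.514 0.101 0.036] [[353.0, 86.0], [126.0, 195.0]]
hinge [ 0.678 -0.016  0.105] [[399.0, 286.0], [393.0, 158.0]]
(326, 185) [0.495 0.2   0.02 ] board [0.013 0.262]
(358, 205) [0.589 0.215 0.02 ] board [0.107 0.247]
(213, 396) [ 0.698 -0.302  0.02 ] board [ 0.05  -0.278]
(195, 211) [ 0.339 -0.089  0.02 ] board [-0.224  0.036]
(170, 331) [ 0.542 -0.294  0.02 ] board [-0.096 -0.222]
```

```bash
cat >> h.py <<'E'
from scipy.spatial.transform import Rotation as Ro
def goto(bx,by,z):
    b=np.load("board.npz");s=ctrl.read_state();R=Ro.from_quat(s["eef_rot"]).as_matrix()
    w=np.r_[b["R"]@[bx,by]+b["o"],z];d=R.T@(w-s["eef_pos"])
    a=b["a"];Rt=np.c_[[-np.cos(a),-np.sin(a),0],[-np.sin(a),np.cos(a),0],[0,0,-1]]
    rv=Ro.from_matrix(R.T@Rt).as_rotvec(degrees=True)
    p=b["R"].T@(s["eef_pos"][:2]-b["o"])
    print("t",round(s["t"],2),"board",p.round(4),"z",round(s["eef_pos"][2],4),"lin",(d/.4).round(4),"rot",(rv/60).round(4),"F",np.round(s["wrist_force"],1),"w",round(s["width"],4))
E
python3 -c "
from h import *
goto(-.12,0,.25)"
python3 -m creep '{"gripper":[0.46,0.46,0.46,0.46],"linear":[[0,0,-0.1],[0,0,-0.1],[0,0,0],[0,0,0]],"delta_rot":[[0,0,-0.17],[0,0,-0.17],[0,0,-0.17],[0,0,-0.17]]}'
python3 -c "
from h import *
goto(-.12,0,.25)"
```

```text
t 0.15 board [-0.1251  0.6771] z 0.2178 lin [-1.1231 -1.2667 -0.0788] rot [-1.300e-03 -6.000e-04 -6.856e-01] F [ 0.3 -0.3 -0.6] w 0.0931
t: 0.65
eef_pos: [0.2353, 0.5522, 0.2992]
eef_rot: [-0.157, 0.988, 0.0, 0.0]
wrist_force: [-0.3, 0.4, -0.8]
width: 0.0576
t 0.65 board [-0.1246  0.6776] z 0.2992 lin [-0.0113 -1.694   0.122 ] rot [0.0005 0.0006 0.    ] F [-0.3  0.4 -0.8] w 0.0576
```

```bash

python3 -m creep '{"gripper":[0.46,0.46,0.46,0.46,0.46],"linear":[[0,-0.15,0],[0,-0.15,0],[0,-0.15,0],[0,-0.15,0],[0,-0.15,0]],"delta_rot":[[0,0,0],[0,0,0],[0,0,0],[0,0,0],[0,0,0]]}'
python3 -m creep '{"gripper":[0.46,0.46,0.46,0.46,0.46],"linear":[[0,-0.15,0],[0,-0.15,0],[0,-0.15,0],[0,-0.15,0],[0,-0.15,0]],"delta_rot":[[0,0,0],[0,0,0],[0,0,0],[0,0,0],[0,0,0]]}'
python3 -c "
from h import *
goto(-.09,0,.2)"
```

```text
t: 1.27
eef_pos: [0.3266, 0.2644, 0.2984]
eef_rot: [-0.154, 0.988, -0.0, 0.0]
wrist_force: [1.4, -0.0, -0.4]
width: 0.0501
t: 1.9
eef_pos: [0.4179, -0.0215, 0.2987]
eef_rot: [-0.154, 0.988, 0.0, 0.0]
wrist_force: [1.5, 0.5, -0.1]
width: 0.0503
t 1.9 board [-0.1288  0.0755] z 0.2987 lin [-0.0979 -0.1882  0.2467] rot [-0.0001  0.0006 -0.0058] F [ 1.5  0.5 -0.1] w 0.0503
```

```bash

python3 -m creep '{"gripper":[0.46,0.46,0.46,0.46,0.46],"linear":[[0,-0.1,0],[0,-0.09,0],[-0.05,0,0.12],[-0.03,0,0.12],[0,0,0.11]],"delta_rot":[[0,0,0],[0,0,0],[0,0,0],[0,0,0],[0,0,-0.006]]}'
python3 -c "
from h import *
goto(-.0465,0,.155)
cv2.imwrite('pics/w1.png',ctrl.capture('wrist'));cv2.imwrite('pics/s1.png',ctrl.capture('side'))"
```

```text
t: 2.52
eef_pos: [0.4714, -0.082, 0.1566]
eef_rot: [-0.157, 0.988, 0.0, -0.0]
wrist_force: [0.1, 0.4, -0.6]
width: 0.05
t 2.52 board [-0.0967  0.0014] z 0.1566 lin [-0.1255 -0.0037  0.0039] rot [ 0.0006 -0.0006  0.0005] F [ 0.1  0.4 -0.6] w 0.05
```

View pics/w1.png

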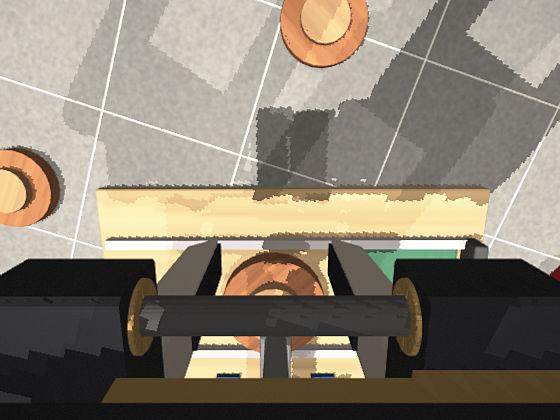

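View pics/s1.png

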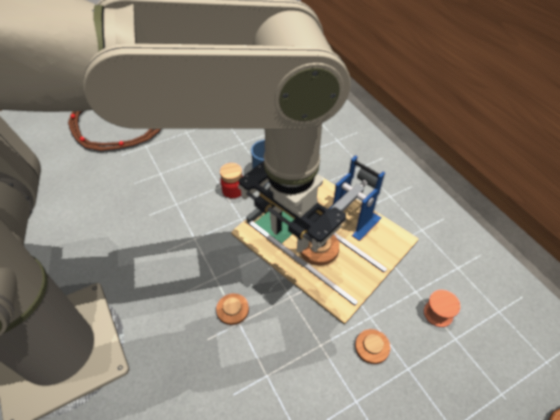

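```bash

python3 -m creep '{"gripper":[0.46,0.46,0.46],"linear":[[-0.06,-0.003,0],[-0.04,0,0],[-0.025,0,0]],"delta_rot":[[0,0,0],[0,0,0],[0,0,0]]}'
python3 -c "
from h import *
goto(-.0465,0,.155)"
python3 -m creep '{"gripper":[0.46,0.46],"linear":[[-0.022,0,-0.036],[-0.025,0,-0.034]],"delta_rot":[[0,0,0],[0,0,0]]}'
python3 -c "
from h import *
goto(-.0277,0,.183)
cv2.imwrite('pics/s2.png',ctrl.capture('side'))"
```

```text
t: 3.0
eef_pos: [0.5169, -0.0691, 0.1609]
eef_rot: [-0.157, 0.988, -0.001, -0.004]
wrist_force: [-52.8, -12.8, 36.0]
width: 0.0499
t 3.0 board [-0.0494 -0.0004] z 0.1609 lin [-0.0073  0.001   0.0146] rot [-0.0005 -0.007   0.0005] F [-52.8 -12.8  36. ] w 0.0499
t: 3.25
eef_pos: [0.5332, -0.0637, 0.189]
eef_rot: [-0.157, 0.988, -0.001, -0.005]
wrist_force: [-26.5, -5.3, 19.4]
width: 0.0502
t 3.25 board [-0.0322 -0.0004] z 0.189 lin [-0.0115  0.0009  0.0148] rot [ 0.0001 -0.0089 -0.0005] F [-26.5  -5.3  19.4] w 0.0502
```

View pics/s2.png

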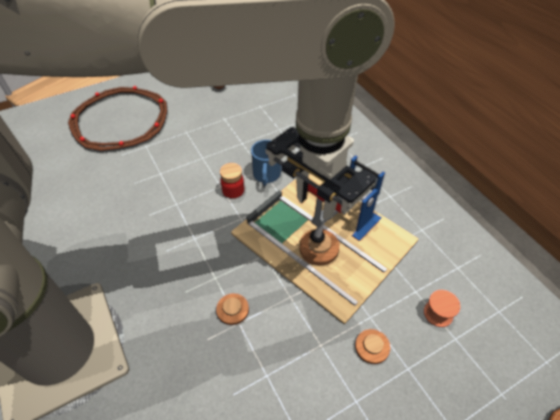

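```bash

python3 -c "
from h import *
im=cv2.imread('pics/s2.png');cv2.imwrite('pics/s2c.png',cv2.resize(im[120:320,220:440],None,fx=3,fy=3,interpolation=2))
im=ctrl.capture('scene');cv2.imwrite('pics/sc2c.png',cv2.resize(im[150:350,180:400],None,fx=3,fy=3,interpolation=2))"
```

```text
(no output)
```

View pics/s2c.png

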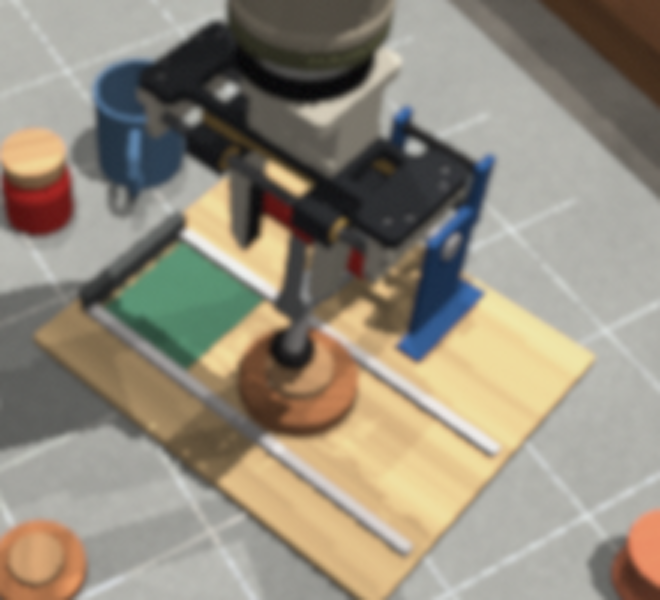

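View pics/sc2c.png

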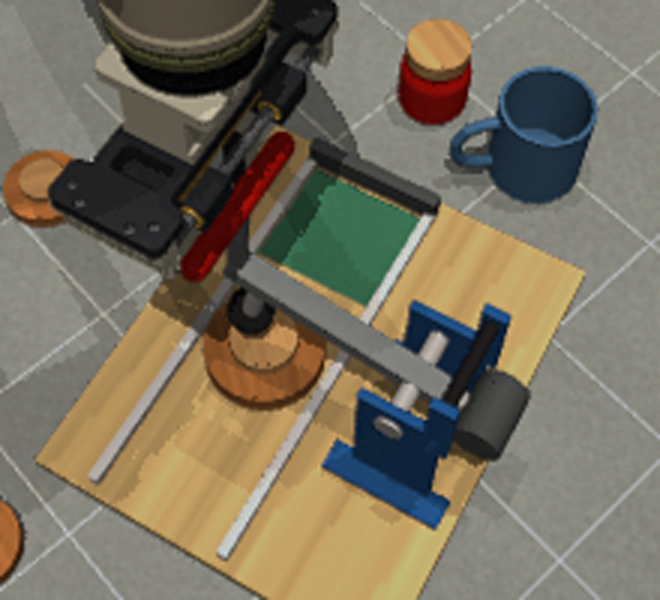

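The side view shows the foot lifted off the base: the arm is rising and the fingers straddle the stem. I go on along the arc with slightly less preload.

```bash

python3 -m creep '{"gripper":[0.46,0.46],"linear":[[-0.024,0,-0.038],[-0.029,0,-0.030]],"delta_rot":[[0,0,0],[0,0,0]]}'
python3 -c "
from h import *
goto(-.0035,0,.207)"
python3 -m creep '{"gripper":[0.46,0.46,0.46],"linear":[[-0.034,0,-0.025],[-0.037,0,-0.022],[-0.038,0,-0.018]],"delta_rot":[[0,0,0],[0,0,0],[0,0,0]]}'
python3 -c "
from h import *
goto(.0404,0,.2328)
im=ctrl.capture('scene');cv2.imwrite('pics/sc3c.png',cv2.resize(im[150:350,180:400],None,fx=3,fy=3,interpolation=2))"
```

```text
t: 3.6
eef_pos: [0.5575, -0.0559, 0.2166]
eef_rot: [-0.157, 0.988, -0.0, 0.0]
wrist_force: [-1.4, -1.6, 0.5]
width: 0.0502
t 3.6 board [-0.0067 -0.0004] z 0.2166 lin [-0.008   0.001   0.0241] rot [-0.001   0.0008 -0.0002] F [-1.4 -1.6  0.5] w 0.0502
t: 3.98
eef_pos: [0.5995, -0.042, 0.2423]
eef_rot: [-0.157, 0.988, -0.0, 0.001]
wrist_force: [-1.1, -0.2, -0.0]
width: 0.0502
t 3.98 board [ 0.0375 -0.0002] z 0.2423 lin [-0.0071  0.0005  0.0239] rot [-0.001   0.0015  0.0002] F [-1.1 -0.2 -0. ] w 0.0502
```

View pics/sc3c.png

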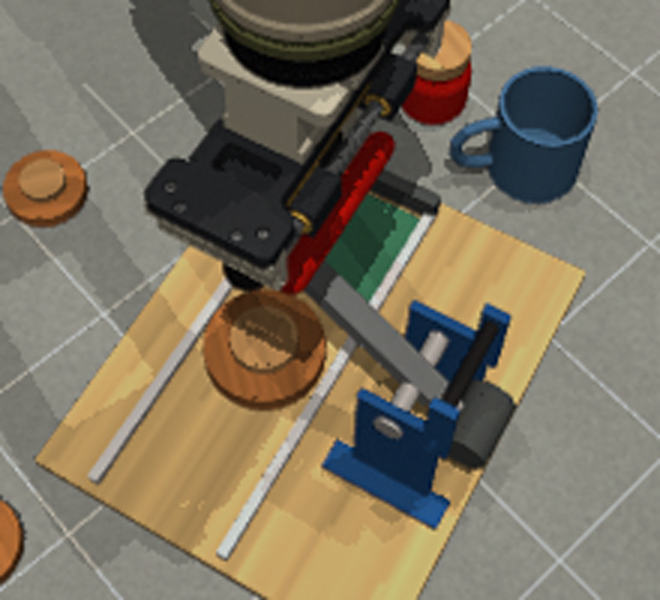

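```bash

python3 -m creep '{"gripper":[0.46,0.46,0.46],"linear":[[-0.04,0,-0.010],[-0.041,0,-0.006],[-0.043,0,-0.002]],"delta_rot":[[0,0,0],[0,0,0],[0,0,0]]}'
python3 -c "
from h import *
goto(.09,0,.2445)"
python3 -m creep '{"gripper":[0.46,0.46,0.46],"linear":[[-0.042,0,0.002],[-0.042,0,0.004],[-0.03,0,0.006]],"delta_rot":[[0,0,0],[0,0,0],[0,0,0]]}'
python3 -c "
from h import *
goto(.0404,0,.2328)
im=ctrl.capture('scene');cv2.imwrite('pics/sc4c.png',cv2.resize(im[150:350,180:400],None,fx=3,fy=3,interpolation=2))"
```

```text
t: 4.4
eef_pos: [0.6464, -0.0266, 0.2487]
eef_rot: [-0.157, 0.988, -0.0, 0.001]
wrist_force: [-0.0, 0.0, -0.4]
width: 0.0501
t 4.4 board [ 0.0869 -0.0001] z 0.2487 lin [-0.0079  0.0002  0.0105] rot [-0.0006  0.001   0.0002] F [-0.   0.  -0.4] w 0.0501
t: 4.78
eef_pos: [0.6898, -0.0122, 0.2432]
eef_rot: [-0.157, 0.988, -0.0, 0.0]
wrist_force: [0.4, -0.1, -0.3]
width: 0.0504
t 4.78 board [0.1326 0.    ] z 0.2432 lin [0.2306 0.     0.0259] rot [-0.0004  0.0007  0.0005] F [ 0.4 -0.1 -0.3] w 0.0504
```

View pics/sc4c.png

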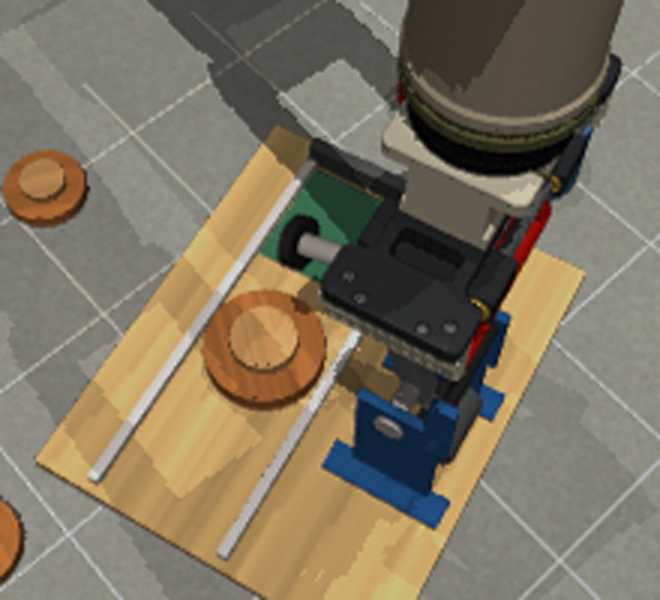

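```bash

python3 -m creep '{"gripper":[0.46,0.46,0.46,0.46],"linear":[[0,0,0],[0,0,-0.05],[0,0,-0.1],[0,0,-0.1]],"delta_rot":[[0,0,0],[0,0,0],[0,0,0],[0,0,0]]}'
python3 -m creep '{"gripper":[1,1,1,1],"linear":[[0.15,0,0],[0.15,-0.15,0],[0.05,-0.05,0],[0,0,0]],"delta_rot":[[0,0,0],[0,0,0],[0,0,0],[0,0,0]]}'
python3 -c "
from h import *
goto(0,-.085,.022)
im=ctrl.capture('scene');cv2.imwrite('pics/sc5c.png',cv2.resize(im[150:350,180:400],None,fx=3,fy=3,interpolation=2))
im=ctrl.capture('side');cv2.imwrite('pics/s5c.png',cv2.resize(im[120:320,220:440],None,fx=3,fy=3,interpolation=2))"
```

```text
t: 5.32
eef_pos: [0.6888, -0.0126, 0.3454]
eef_rot: [-0.157, 0.988, -0.0, 0.001]
wrist_force: [1.1, -0.3, 0.2]
width: 0.0501
t: 5.82
eef_pos: [0.5903, -0.1139, 0.3447]
eef_rot: [-0.156, 0.988, -0.001, 0.001]
wrist_force: [-0.6, -0.3, 0.3]
width: 0.0146
t 5.83 board [ 0.0065 -0.0657] z 0.3447 lin [ 0.0179 -0.0468  0.8069] rot [-0.0017  0.0021 -0.0027] F [-0.6 -0.3  0.3] w 0.0146
```

View pics/sc5c.png

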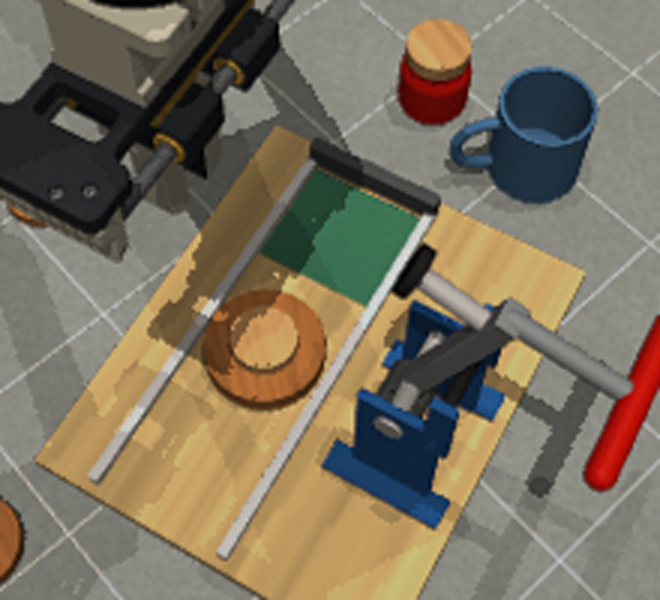

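View pics/s5c.png

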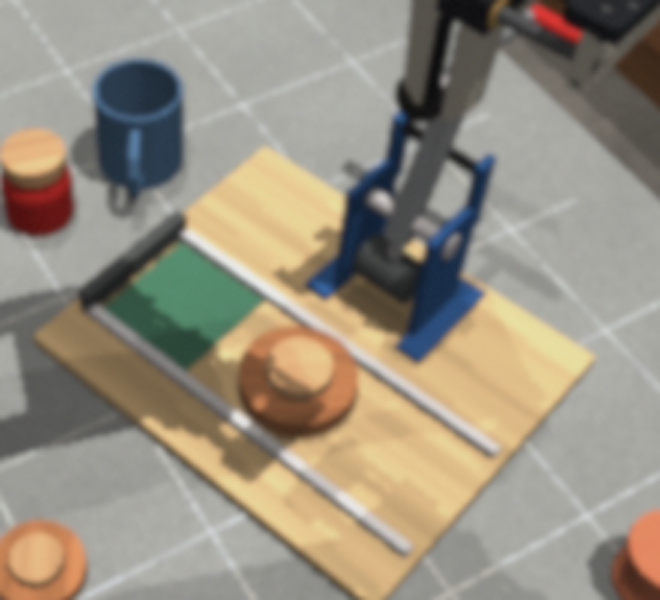

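The arm leans back on its stop. Pale disc top is at scene (268,263) and side (321,242). I locate the base in the board frame.

```bash
python3 -c "
from h import *
b=np.load('board.npz')
for n,uv in (('scene',(265/3+180,337/3+150)),('side',(302/3+220,362/3+120))):
    print(n,(b['R'].T@(ray(n,uv,.044)[:2]-b['o'])).round(4))
# rails' -y ends (top z .020)
for n,ps,of in (('scene',[(96,478),(224,554)],(180,150)),('side',[(407,549),(494,450)],(220,120))):
    print(n,[(b['R'].T@(ray(n,(p[0]/3+of[0],p[1]/3+of[1]),.02)[:2]-b['o'])).round(4).tolist() for p in ps])
goto(0,-.09,.1)"
```

```text
scene [ 0.0044 -0.0007]
side [ 0.0022 -0.0004]
scene [[-0.0482, -0.1422], [0.0569, -0.1422]]
side [[-0.0551, -0.1424], [0.0503, -0.1418]]
t 5.92 board [ 0.0081 -0.064 ] z 0.3438 lin [ 0.0213 -0.0645  0.6096] rot [-0.0007  0.0018 -0.0003] F [-0.   1.   0.3] w 0.0068
```

```bash

python3 -m creep '{"gripper":[1,1,1,1,1],"linear":[[0.016,-0.066,0.1],[0,0,0.15],[0,0,0.15],[0,0,0.15],[0,0,0.14]],"delta_rot":[[0,0,0],[0,0,0],[0,0,0],[0,0,0],[0,0,0]]}'
python3 -c "
from h import *
goto(.002,-.09,.021)"

```

```text
t: 6.55
eef_pos: [0.5937, -0.1374, 0.0646]
eef_rot: [-0.158, 0.987, 0.0, 0.0]
wrist_force: [-0.1, -0.2, 0.2]
width: 0.0006
t 6.55 board [ 0.0025 -0.0892] z 0.0646 lin [ 0.0012 -0.0021  0.109 ] rot [0.0002 0.0003 0.0019] F [-0.1 -0.2  0.2] w 0.0006
```

```bash

python3 -m creep '{"gripper":[1,1,1],"linear":[[0,0,0.06],[0,0,0.04],[0,0,0]],"delta_rot":[[0,0,0],[0,0,0],[0,0,0]]}'
python3 -c "
from h import *
goto(.002,.0545,.021)
cv2.imwrite('pics/s6.png',ctrl.capture('side')[120:320,220:440].repeat(3,0).repeat(3,1))"

```

```text
t: 6.92
eef_pos: [0.5932, -0.1381, 0.0256]
eef_rot: [-0.158, 0.988, 0.0, -0.001]
wrist_force: [0.3, -0.0, 0.3]
width: 0.0002
t 6.92 board [ 0.0017 -0.0896] z 0.0256 lin [-0.0012  0.3603  0.0119] rot [ 0.0009 -0.001   0.0013] F [ 0.3 -0.   0.3] w 0.0002
```

View pics/s6.png

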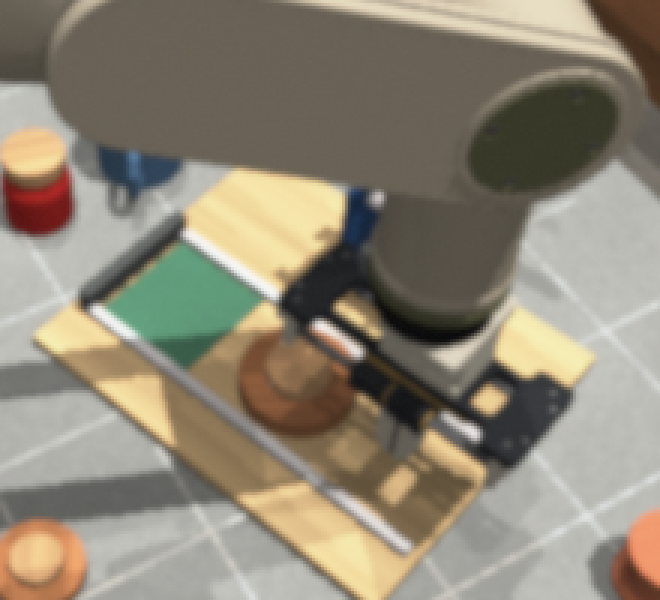

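```bash

python3 -m creep '{"gripper":[1,1,1,1],"linear":[[0,0.04,0.006],[0,0.03,0],[0,0.03,0],[0,0.04,0]],"delta_rot":[[0,0,0],[0,0,0],[0,0,0],[0,0,0]]}'
python3 -c "
from h import *
goto(.002,.0545,.021)
cv2.imwrite('pics/s7.png',ctrl.capture('side')[120:320,220:440].repeat(3,0).repeat(3,1))"

```

```text
t: 7.48
eef_pos: [0.5761, -0.0851, 0.0245]
eef_rot: [-0.157, 0.988, -0.0, 0.001]
wrist_force: [1.4, -2.3, 1.7]
width: 0.0002
t 7.47 board [ 0.0019 -0.034 ] z 0.0245 lin [-0.0003  0.2213  0.0086] rot [-0.0009  0.001   0.0003] F [ 1.4 -2.3  1.7] w 0.0002
```

View pics/s7.png

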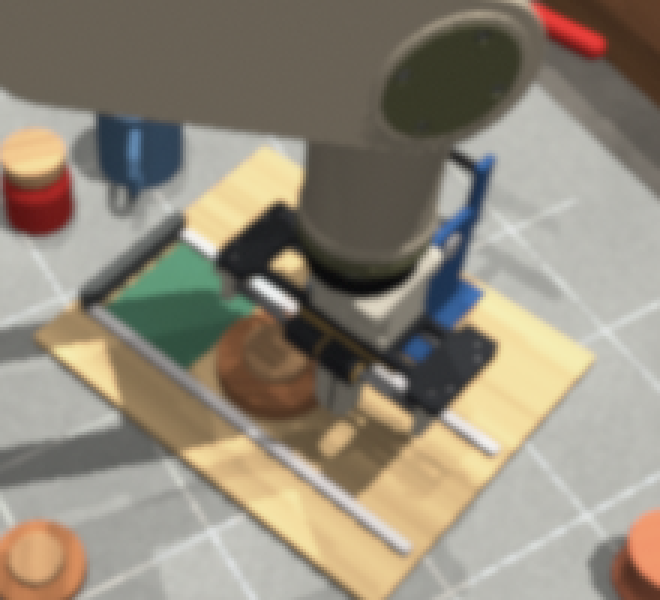

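The base slides along at about 3 N.

```bash

python3 -m creep '{"gripper":[1,1,1,1],"linear":[[0,0.05,0.003],[0,0.05,0],[0,0.05,0],[0,0.04,0]],"delta_rot":[[0,0,0],[0,0,0],[0,0,0],[0,0,0]]}'
python3 -c "
from h import *
goto(.002,.0545,.021)"
python3 -m creep '{"gripper":[1,1,1],"linear":[[0,0.012,0],[0,0.012,0],[0,0,0]],"delta_rot":[[0,0,0],[0,0,0],[0,0,0]]}'
python3 -c "
from h import *
goto(.002,.0545,.021)
cv2.imwrite('pics/s8.png',ctrl.capture('side')[120:320,220:440].repeat(3,0).repeat(3,1))"

```

```text
t: 8.02
eef_pos: [0.5535, -0.0132, 0.0242]
eef_rot: [-0.157, 0.988, -0.001, 0.002]
wrist_force: [0.5, -4.7, 6.1]
width: 0.0006
t 8.03 board [0.0027 0.0414] z 0.0242 lin [0.0018 0.0329 0.0079] rot [-0.0023  0.0027  0.0005] F [ 0.5 -4.7  6.1] w 0.0006
t: 8.4
eef_pos: [0.5505, -0.0041, 0.0241]
eef_rot: [-0.157, 0.988, -0.001, 0.001]
wrist_force: [0.3, -1.9, 7.3]
width: 0.0005
t 8.4 board [0.0027 0.051 ] z 0.0241 lin [0.0018 0.0088 0.0077] rot [-0.0016  0.0025  0.0007] F [ 0.3 -1.9  7.3] w 0.0005
```

View pics/s8.png

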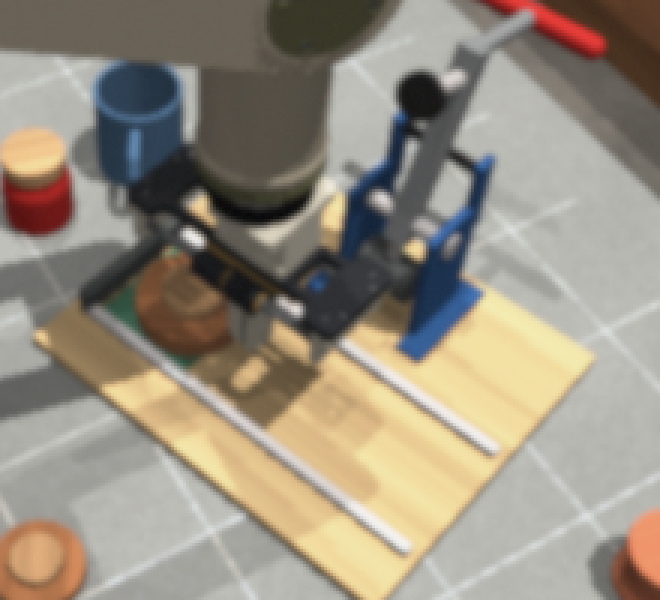

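```bash

python3 -m creep '{"gripper":[1,1,1],"linear":[[0,0.008,-0.003],[0,0.005,0],[0,0,0]],"delta_rot":[[0,0,0],[0,0,0],[0,0,0]]}'
python3 -c "
from h import *
goto(.002,.0545,.021)"
python3 -m creep '{"gripper":[1,1],"linear":[[0,0.005,0],[0,0,0]],"delta_rot":[[0,0,0],[0,0,0]]}'
python3 -c "
from h import *
goto(.002,.0545,.021)"

```

```text
t: 8.82
eef_pos: [0.5479, 0.0008, 0.0242]
eef_rot: [-0.157, 0.988, -0.0, 0.0]
wrist_force: [1.7, -2.5, 4.8]
width: 0.0006
t 8.82 board [0.0017 0.0565] z 0.0242 lin [-0.0007 -0.0049  0.0079] rot [-0.0002  0.0005  0.0006] F [ 1.7 -2.5  4.8] w 0.0006
t: 9.07
eef_pos: [0.5475, 0.0024, 0.0242]
eef_rot: [-0.157, 0.988, -0.0, 0.0]
wrist_force: [0.9, -3.5, 5.1]
width: 0.0004
t 9.07 board [0.0018 0.0581] z 0.0242 lin [-0.0005 -0.0091  0.008 ] rot [-0.0005  0.0006  0.0004] F [ 0.9 -3.5  5.1] w 0.0004
```

No stop felt yet, so I keep nudging.

```bash

python3 -m creep '{"gripper":[1,1],"linear":[[0,0.006,0],[0,0,0]],"delta_rot":[[0,0,0],[0,0,0]]}'
python3 -c "
from h import *
goto(.002,.0545,.021)
cv2.imwrite('pics/s9.png',ctrl.capture('side')[160:300,220:360].repeat(4,0).repeat(4,1))
cv2.imwrite('pics/sc9.png',ctrl.capture('scene')[160:300,220:400].repeat(4,0).repeat(4,1))"

```

```text
t: 9.32
eef_pos: [0.5467, 0.0047, 0.0242]
eef_rot: [-0.157, 0.988, -0.0, 0.0]
wrist_force: [1.3, -3.7, 5.0]
width: 0.0003
t 9.32 board [0.0018 0.0605] z 0.0242 lin [-0.0005 -0.015   0.008 ] rot [-0.0006  0.0006  0.0004] F [ 1.3 -3.7  5. ] w 0.0003
```

View pics/s9.png

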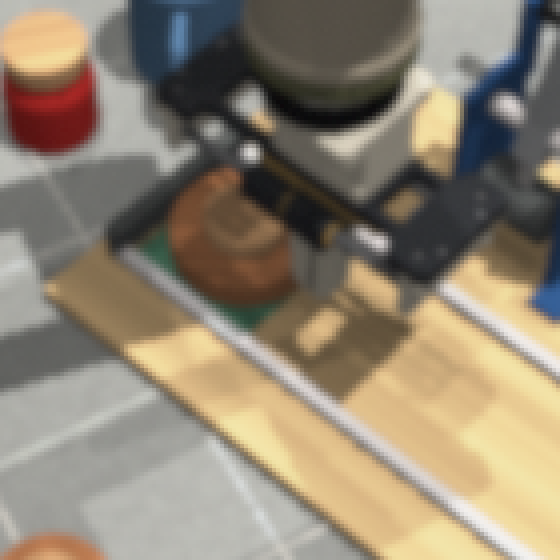

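View pics/sc9.png

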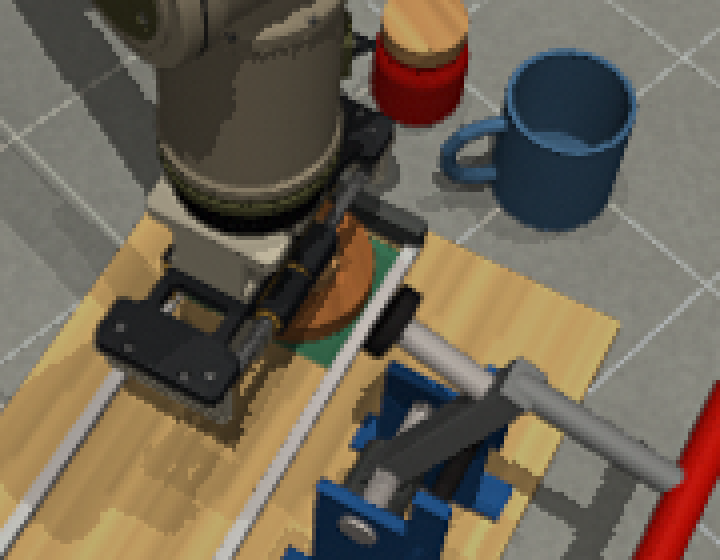

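```bash
for i in 1 2; do
python3 -m creep '{"gripper":[1,1],"linear":[[0,0.006,0],[0,0,0]],"delta_rot":[[0,0,0],[0,0,0]]}' |grep -E "pos|force"; done
```

```text
eef_pos: [0.5461, 0.0066, 0.0242]
wrist_force: [1.8, -4.7, 5.3]
eef_pos: [0.546, 0.0072, 0.0245]
wrist_force: [3.2, -11.6, 3.8]
```

The force has risen to 12 N with almost no motion, so the base is against the stop. One small confirming nudge, then I back off.

```bash

python3 -m creep '{"gripper":[1,1],"linear":[[0,0.003,0],[0,0,0]],"delta_rot":[[0,0,0],[0,0,0]]}' |grep -E "pos|force"
python3 -m creep '{"gripper":[1,1,1,1,1],"linear":[[0,-0.03,0],[0,-0.08,0],[0,-0.08,-0.02],[0,-0.05,-0.12],[0,0,-0.15]],"delta_rot":[[0,0,0],[0,0,0],[0,0,0],[0,0,0],[0,0,0]]}'
python3 -m creep '{"gripper":[1,1,1,1,1],"linear":[[0,0,-0.15],[0,0,-0.15],[0.1,0,-0.15],[0.15,-0.0,0],[0.15,-0.0,0]],"delta_rot":[[0,0,0],[0,0,0],[0,0,0],[0,0,0],[0,0,0]]}'
python3 -c "
from h import *
goto(.002,.0545,.021)
for n in ('scene','side'): cv2.imwrite(f'pics/{n}10.png',ctrl.capture(n))"
```

```text
eef_pos: [0.546, 0.0075, 0.0247]
wrist_force: [3.7, -15.2, 3.7]
t: 10.8
eef_pos: [0.5723, -0.0814, 0.1383]
eef_rot: [-0.156, 0.988, 0.001, -0.003]
wrist_force: [1.7, 1.4, 1.0]
width: 0.0007
t: 11.42
eef_pos: [0.4258, -0.1286, 0.3117]
eef_rot: [-0.158, 0.987, 0.0, -0.0]
wrist_force: [0.4, -0.4, 1.3]
width: 0.0004
t 11.43 board [-0.1544 -0.0287] z 0.3117 lin [-0.3915  0.2067  0.727 ] rot [0.0008 0.     0.0018] F [ 0.4 -0.4  1.3] w 0.0004
```

View pics/scene10.png

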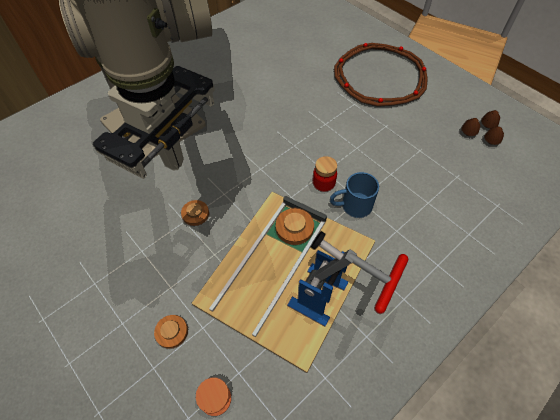

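View pics/side10.png

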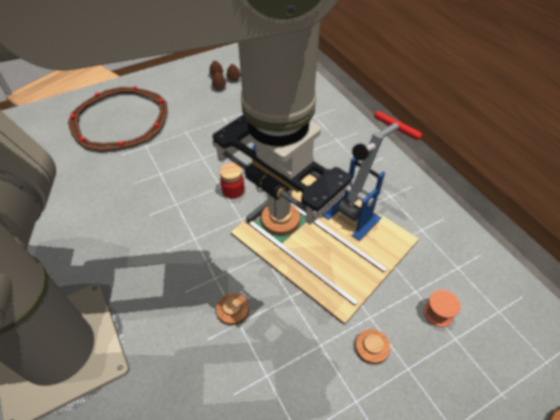

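```bash
python3 -c "
from h import *
im=cv2.imread('pics/scene10.png')
cv2.imwrite('pics/e.png',cv2.resize(im[180:270,250:350],None,fx=6,fy=6,interpolation=2))
a=cv2.imread('pics/scene0.png')
hsv=lambda i:cv2.cvtColor(i,cv2.COLOR_BGR2HSV)
for nm,(y0,y1,x0,x1) in dict(mug=(165,225,325,390),jar=(150,195,305,345),spool=(370,420,190,240)).items():
    print(nm,np.abs(a[y0:y1,x0:x1].astype(int)-im[y0:y1,x0:x1]).mean().round(2))"
```

```text
mug 6.47
jar 7.38
spool 7.79
```

View pics/e.png

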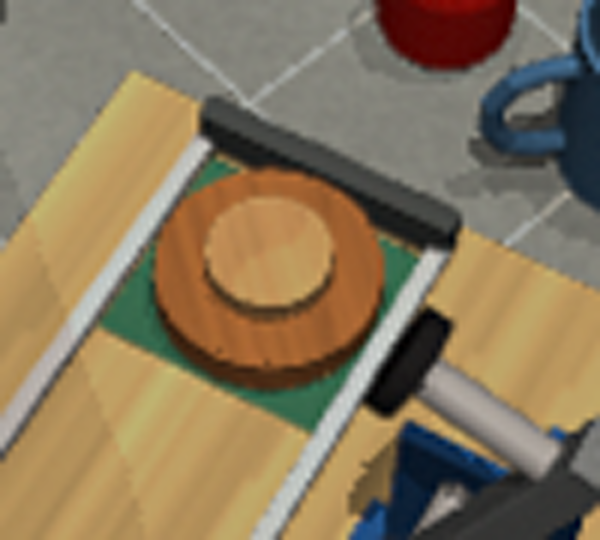

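```bash
python3 -c "
from h import *
b=np.load('board.npz')
print((b['R'].T@(ray('scene',(268/6+250,251/6+180),.044)[:2]-b['o'])).round(4))
a=cv2.imread('pics/scene0.png');im=cv2.imread('pics/scene10.png')
g=lambda i:cv2.cvtColor(i,cv2.COLOR_BGR2GRAY).astype(np.float32)
for nm,(y0,y1,x0,x1) in dict(mug=(165,225,325,390),jar=(150,195,305,345),spool=(370,420,190,240),ref=(300,370,200,330)).items():
    print(nm,cv2.phaseCorrelate(g(a)[y0:y1,x0:x1],g(im)[y0:y1,x0:x1]))
goto(0,0,0)"
```

```text
[0.0039 0.1166]
mug ((-0.01628693388790481, 0.0005420736632970602), 0.9955920698742072)
jar ((-0.006935417624660545, 0.5288957921142838), 0.9901516445146666)
spool ((0.024793453924203845, -0.0005688614453980279), 1.0000740007400513)
ref ((0.5030878353584285, -0.052400420906060674), 0.9721102498686363)
t 11.53 board [-0.1572 -0.0284] z 0.311 lin [-0.3944  0.0705  0.7768] rot [ 0.0013 -0.0018 -0.0013] F [ 1.9 -0.4  0.1] w 0.0004
```

```bash
python3 -c "
from cell import ctrl
print(ctrl.finish_job())"
```

```text
the job is handed in; nothing more can be done
None
```

The press arm is up on its stop and the candle base is against the end stop over the green patch. I handed the job in at about 11.5 s.

- **Press arm:** I pushed the red handle up along its arc with both fingers straddling the stem, past the balance point. In the final pictures it leans back on its stop by itself. At first contact the push jammed briefly: the wrist force reached about 53 N sideways and 36 N up. It came from the fingers on the handle, as far as I could tell, and it eased once I followed the arc.
- **Candle base:** I pushed it along the channel with closed fingers, without lifting it, until it stopped moving and the force rose to about 15 N. It measures at board y 116.6 mm against the expected 117 mm.
- **Bystanders:** The mug and spool show no shift between the first and last scene pictures. The jar check read 0.5 pixel, but a fixed part of the board read the same, so I take that as measurement noise. The jar looks unmoved and the gripper never went near it.
- **Finish:** The gripper ended about 31 cm up on the robot's side, clear of everything, with the wrist force near zero.

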